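Tilt the drilling table and hold the sill channel flush on it

TASK

Set the tilting table for an angled drain hole: turn its handwheel, regripping as needed, until the table top is tilted 20 degrees. Then take the aluminium U channel, tilt it to the slope and lay it open side up and lengthwise down the table, its lower end between the two guide blocks and up against the end stop, its web flush on the table face. Finish holding it like that, still gripped and pressed onto the table with a light steady force (about the weight of a full mug, not just its own weight), ready to be drilled; leave the table at 20 degrees and everything else on the desk where it is.

Things in the scene. Friction and masses are not known exactly. Their poses are not given: they have to be found in the camera images.
- tilt_base: Cast base of the tilting drilling table, fixed to the desk: 190 deep (x), 205 wide, two cheeks, round gear housing at the left (+y), 142 high, reaching 107 left of the middle. Origin: on the desk under the middle of the table top; x points away from the handwheel side, y left, z up. Placed and turned differently each time.
- handwheel (a joint): Handwheel angle, rad, range -0.3 to 10.4. Grows clockwise as seen from the wheel's free side (the rim's top goes to tilt_base's -y) and then tilts the table more: table tilt = wheel angle / 18, 20 degrees a turn (6.28 rad = 20 degrees). About 0.12 N m of friction (2.5 N at the rim); self-locking, stays where it is left.
- wheel_hub (a point): Centre of the aluminium handwheel, at [-155, 92, 62] in tilt_base's frame. The wheel stands upright, its axis along tilt_base's x. Rim: 14 thick round bar on a 48 radius, three thin spokes; its top is 117 above the desk. Pinch the rim from above, near its top, one finger on either side of its plane; 37 is free on each side.
- drill_table: Tilting table top: steel, 194 long (x, down the slope), 110 wide (y), with two T-slots. Origin: on the level trunnion axis (its y), 100 above the desk over tilt_base's origin; x points up the slope, z square out of the face. Tilt = angle of z from vertical, always near (wheel) end down. A line scale on the gear housing has a line every 5 degrees, longer every 10.
- seat (a point): Point on the table's face, 30 along z from drill_table's origin, same axes: where the middle of the seated channel's underside belongs. In this frame a dark end stop, 14 high, 86 wide, crosses the lower end, its upper side at x = -80; two dark guide blocks, 11 high, reach from it to x = -46, the gap between them 37 (y = -18.5 to 18.5).
- channel: The piece to drill: aluminium U channel, 160 long (its y), 32 wide (x), 26 high, walls 2 thick, about 0.09 kg, web down and open side up. Lies on the desk to the right with two other offcuts, crosswise to the robot's x, turned by up to 0.25. Origin: middle of its underside. Both ends alike. Grip across its 32 width at mid-length.
- tee_offcut: Bystander: aluminium T profile offcut, 140 long, 40 wide, 30 high, lying flange down beside the channel; not the piece to drill.
- angle_offcut: Bystander: aluminium L profile offcut, 120 long, 30 wide, 30 high, lying beside the channel; not the piece to drill.
- tape_measure: Bystander: yellow tape measure standing on edge, 37 x 83 x 64.
- glue_bottle: Bystander: small white bottle with a thin nozzle, 29 across, 85 tall.
- masking_tape: Bystander: roll of masking tape lying flat, 69 across, 24 high.
- screw_box: Bystander: small cardboard box, 66 x 95 x 43.
- corner_key_0: Bystander: cast L-shaped corner key, 45 x 45 x 28.
- corner_key_1: Bystander: second cast corner key, 45 x 45 x 28.
Not all that is in view belongs to the job. What is shaped like the channel but turquoise is not meant.

How it is judged:
On the way, in this order (a step that is already met when the one before it is completed fails the run):
1. the table has been cranked to 20 degrees and the handwheel stands still (angle between drill_table's own z axis and vertical between 0.322886 and 0.375246 rad and velocity of joint handwheel between -0.1 and 0.1 rad/s), for 0.3 s.
2. the channel is picked up in the fingers, clear of desk and table (height (world z) of channel above 0.05 m and contact force between the fingers and channel above 1 N and contact force between channel and drill_table below 0.05 N), for 0.1 s.
At the end, for the whole second after the job is handed in: Table at 20 degrees (within 1.5); channel open side up and flush on its face (2 mm, 1.7 degrees), lengthwise down the slope (3.4 degrees), lower end within 2.5 mm of the end stop; gripped (over 10 N), pressed on the table with 2.5 to 40 N, still (angle between drill_table's own z axis and vertical between 0.322886 and 0.375246 rad and angle between the z axis of channel and the z axis of drill_table, either way round below 0.03 rad and angle between the y axis of channel and the x axis of drill_table, either way round below 0.06 rad and z of channel in the frame of seat between -0.002 and 0.002 m and x of channel in the frame of seat between -0.003 and 0.0025 m and contact force between the fingers and channel above 10 N and contact force between channel and drill_table between 2.5 and 40 N and linear speed of channel below 0.01 m/s); the arm keeps its last pose, push and grip.
It fails at once if a bystander is pushed more than 30 mm (distance of any of tee_offcut, angle_offcut, tape_measure, glue_bottle, masking_tape, screw_box, corner_key_0, corner_key_1 from where it was at the start of the episode above 0.03 m).
It also fails if it takes over 67 s, if anything falls off the work surface, if the arm or the gripper's body presses on something with over 40 N, if the wrist force passes 120 N, or if a joint passes its speed limit or range.

ROBOT

A 7-joint arm with a two-finger parallel gripper is mounted at the origin on a cart in front of the work surface, level with it; the furniture and walls round the work are solid. World frame = base frame: x ahead of the robot, y to its left, z up, the work surface at z = 0. Lengths are in m, angles in rad, forces in N, time in s.
With the tool pointing down it reaches from about 0.4 to 0.925 m from the base axis. Payload 4.1 kg.
Tool frame: the origin (TCP) lies at the very end of the fingers, on their centre line; the grasp point (between the pads) lies 19 mm behind it; z points along the fingers, x is the direction in which the jaws open and shut, and the axes are right-handed (so a half turn about z gives the same grasp; the last joint's range is limited). The gripper opens to 85 mm and grips with 20 to 120 N. Pads are 22 mm wide; open, the fingers measure 114 mm over their backs; the gripper's body (76 mm by 85 mm) begins 54 mm behind the grasp point. The pads swing forward as they close: fully open they stand 13 mm farther back than shut.
Start: joints at [-1.4, 0.398, 0.045, 1.537, -0.019, 1.207, -0.051], TCP at [0.173, 0.627, 0.231] pointing down, gripper open.
Joint ranges: [-2.82, 2.82], [-0.49, 2.23], [-1.37, 1.46], [0, 2.46], [-1.36, 4.5], [0.23, 2], [-2.94, 2.94]. Speed limits (rad/s): [2.57, 2.57, 3.14, 3.14, 3.14, 3.14, 3.14].

INTERFACE

Orientations are given as a 3x3 rotation matrix whose columns are the frame's x, y, z axes.
In Python, from plant import * gives the robot as it stands.
- The arm moves only by the tool carry_out, never from a script. Its argument "commands" is text: rows parted by semicolons, each of 5 numbers parted by spaces: the closure, from -1 (fully open) to 1 (shut), so that 0 is half open, then the shift along the tool's x, y, z normalised to -1 to 1, where 1 is 0.2 m, then the turn about the tool's z normalised to -1 to 1, where 1 is 60 degrees. A call has exactly 8 rows; each row is the pose to reach, as a shift and turn from the pose commanded when the call began, along the tool's axes at that moment; what a row does not reach only later rows make up. A row lasts 1/8 s, in which the tool goes at most 62.5 mm and 10.7 degrees, less where a joint would pass 70% of its speed; a pose out of reach is approached as far as the arm can. A call with a number of a shift or a turn outside -1 to 1 is refused whole. A call with a gripper value outside its range is refused whole. The fingers move at their own pace and stop on an object; "squeeze" is the grip in N (left out, the last holds). Time passes only in rows, so rows that repeat a pose let the fingers close, or fill a call up. It gives the time, the measured TCP pose, the force and the opening at its end, in the units of the state.
- state(): the state, without advancing time (a new reading comes with each control period).
- capture(name): name is "side" or "top"; returns (picture, depth): 384x512x3 uint8, red, green, blue; 384x512 float32, m along the optical axis (not along the pixel's ray), 0 where there is no reading.
- camera_params(name): a dict with "fx", "fy", "cx", "cy" (pixels), "extrinsics" (4x4, takes a point from camera to world coordinates). Camera axes: x right, y down, z forward; pixel columns grow to the right and rows downward; lengths in m; the calibration is good to about 2 mm. A picture is of the moment at which its call begins. camera_params takes no time and is no camera call.
- finish_job(): hands the job in, once; it reports no verdict.
The state is a dict: "clock": time; "q": joint angles; "joint_velocities": joint speeds; "tau": joint torques, N m; "eef_pos": TCP position; "tool_rot": TCP orientation; "contact_force": force on the tool from outside, world axes, zero at the start; "torque": the same for the moment, N m; "gripper_width": finger opening in m.
Only numpy, scipy, OpenCV 4.12 (cv2) and the standard library are available. Lean on these libraries where they do the work, as an engineer would, in place of code of your own. Each camera call takes 0.05 s, during which the arm holds its last target.

## Working session

There is one attempt and no reset: what is moved stays moved. The work goes in short steps, Python scripts to look and compute and a tool call to move; the robot and the scene stay as the last step left them, time stands still between calls to the robot, and variables do not carry over. Pictures are saved under pics/ and viewed, and the job is handed in when it is done.

Besides the shell and the picture viewer there is one more tool, called after "Call:" as name(argument=value, ...) on one line, values as JSON. carry_out: Moves the arm, as the interface text tells. Its arguments: {"type":"object","properties":{"commands":{"type":"string"},"squeeze":{"type":"number"}},"required":["commands"]}

```bash
ls; mkdir -p pics; cat > h.py <<'E'
from plant import *
import numpy as np, cv2
def shot(name,tag):
    p,d=capture(name); cv2.imwrite(f'pics/{tag}.png',cv2.cvtColor(p,cv2.COLOR_RGB2BGR)); np.savez(f'pics/{tag}.npz',p=p,d=d); return p,d
def cloud(name,d):
    c=camera_params(name); v,u=np.mgrid[0:384,0:512]
    P=np.stack([(u-c['cx'])/c['fx']*d,(v-c['cy'])/c['fy']*d,d],-1)
    E=np.array(c['extrinsics']); W=P@E[:3,:3].T+E[:3,3]; W[d==0]=np.nan; return W
E
python3 - <<'E'
from h import *
np.set_printoptions(precision=4,suppress=True)
for n in('top','side'):
    p,d=shot(n,n+'0'); print(n,camera_params(n))
s=state(); print(s)
E
```

```text
pics
top {'fx': 353.0717679638419, 'fy': 353.0717679638419, 'cx': 252.2487391576961, 'cy': 196.21663173160724, 'extrinsics': array([[-0.0162, -0.9893,  0.145 ,  0.4133],
       [-0.9999,  0.0159, -0.0038, -0.0659],
       [ 0.0015, -0.1451, -0.9894,  1.2227],
       [ 0.    ,  0.    ,  0.    ,  1.    ]])}
side {'fx': 456.4198749710394, 'fy': 456.4198749710394, 'cx': 258.766920181017, 'cy': 193.51797135670762, 'extrinsics': array([[ 0.5556, -0.5186,  0.6499, -0.4937],
       [-0.8313, -0.3609,  0.4227, -0.7563],
       [ 0.0153, -0.7752, -0.6316,  1.1558],
       [ 0.    ,  0.    ,  0.    ,  1.    ]])}
{'clock': 0.1, 'q': array([-1.4   ,  0.3991,  0.045 ,  1.5377, -0.0187,  1.2069, -0.0507]), 'joint_velocities': array([ 0.0009, -0.003 ,  0.0014, -0.0032, -0.0007, -0.0011,  0.0002]), 'tau': array([  0.0037, -47.6265,   1.3703, -25.4952,   0.012 ,   0.005 ,
        -0.    ]), 'eef_pos': array([0.1731, 0.626 , 0.2304]), 'tool_rot': array([[ 0.2664,  0.9639, -0.0003],
       [ 0.9639, -0.2664, -0.0017],
       [-0.0017,  0.0001, -1.    ]]), 'contact_force': array([-0.7345, -0.7957,  0.172 ]), 'torque': array([-0.0422, -0.0142,  0.0478]), 'gripper_width': 0.08534137441198085}
```

View pics/top0.png

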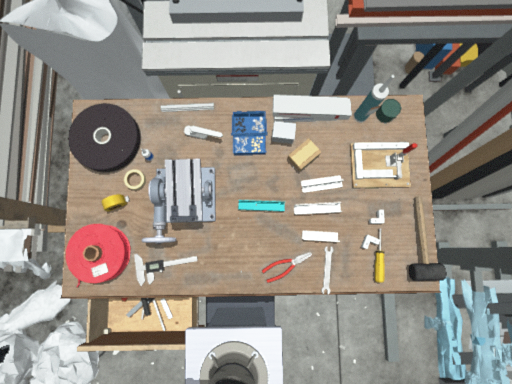

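View pics/side0.png

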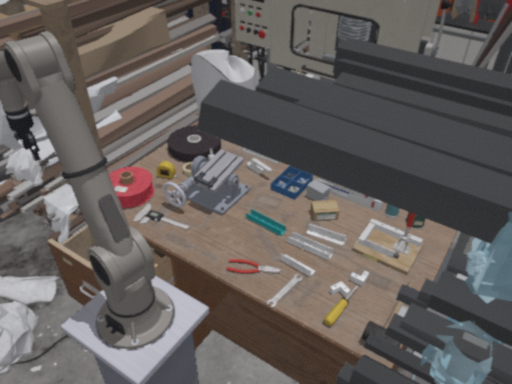

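```bash
python3 - <<'E'
from h import *
np.set_printoptions(precision=4,suppress=True)
def proj(n,P):
    c=camera_params(n);E=np.linalg.inv(c['extrinsics']);q=E[:3,:3]@P+E[:3,3];return c['fx']*q[0]/q[2]+c['cx'],c['fy']*q[1]/q[2]+c['cy']
for n in('top','side'):print(n,proj(n,np.array([.173,.627,.231])),proj(n,np.array([0,0,0])))
for n in('top','side'):
    z=np.load(f'pics/{n}0.npz');p,d=z['p'],z['d'];W=cloud(n,d);np.save(f'pics/{n}0W.npy',W)
    if n=='top':
        b=p[90:310,60:450];cv2.imwrite('pics/topz.png',cv2.resize(cv2.cvtColor(b[:, :200],cv2.COLOR_RGB2BGR),None,fx=3.5,fy=2.7,interpolation=cv2.INTER_CUBIC))
        cv2.imwrite('pics/topz1.png',cv2.resize(cv2.cvtColor(p[120:260,130:270],cv2.COLOR_RGB2BGR),None,fx=4,fy=4,interpolation=cv2.INTER_CUBIC))
        cv2.imwrite('pics/topz2.png',cv2.resize(cv2.cvtColor(p[160:260,230:400],cv2.COLOR_RGB2BGR),None,fx=4.5,fy=4.5,interpolation=cv2.INTER_CUBIC))
        for uv in [(160,240),(185,190),(320,209),(250,250)]: print(uv,W[uv[1],uv[0]])
    else: cv2.imwrite('pics/sidez1.png',cv2.resize(cv2.cvtColor(p[130:230,140:300],cv2.COLOR_RGB2BGR),None,fx=5,fy=5,interpolation=cv2.INTER_CUBIC)) 
E
```

```text
top (np.float64(-6.024140640564667), np.float64(343.10213603994094)) (np.float64(233.5266337088472), np.float64(376.60212800942844))
side (np.float64(32.647984674887965), np.float64(157.03213952069186)) (np.float64(134.83616554237136), np.float64(315.7241581310061))
(160, 240) [nan nan nan]
(185, 190) [0.5964 0.1402 0.1313]
(320, 209) [ 0.544  -0.3062 -0.002 ]
(250, 250) [ 0.4066 -0.0599 -0.0034]
```

View pics/topz1.png

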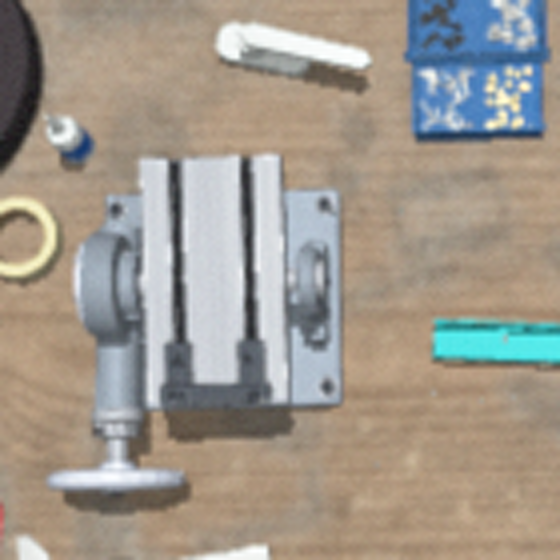

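View pics/topz2.png

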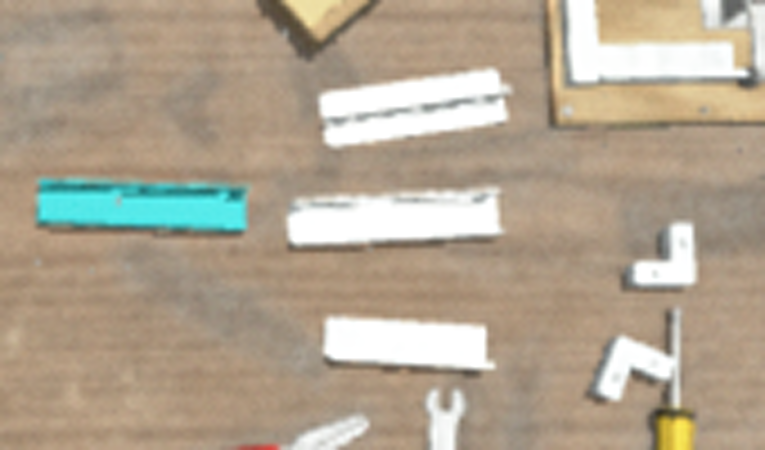

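View pics/sidez1.png

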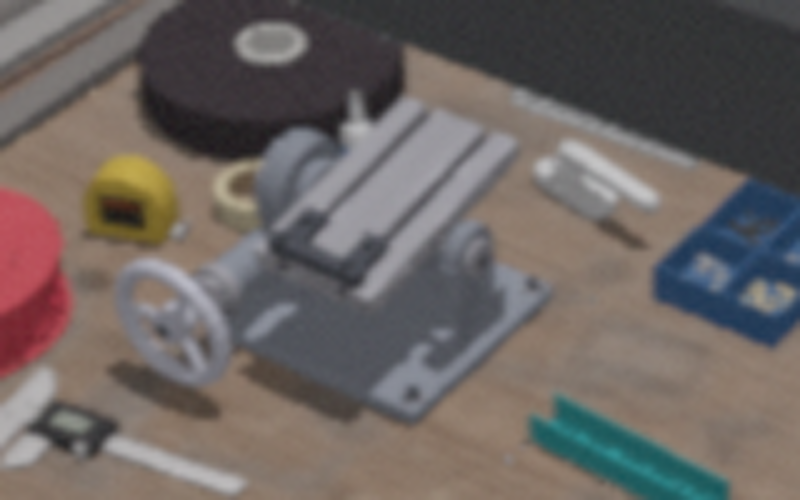

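```bash
cat > tab.py <<'E'
from h import *
def table(W,verbose=True):
    m=(W[...,0]>.45)&(W[...,0]<.75)&(W[...,1]>.02)&(W[...,1]<.3)&(W[...,2]>.085)
    P=W[m]
    rng=np.random.default_rng(0);best=0
    for _ in range(800):
        a,b,c=P[rng.choice(len(P),3,0)];n=np.cross(b-a,c-a);l=np.linalg.norm(n)
        if l<1e-4: continue
        n/=l; k=(abs((P-a)@n)<.0025).sum()
        if k>best: best,nn,aa=k,n,a
    for _ in range(4):
        Q=P[abs((P-aa)@nn)<.003]; aa=Q.mean(0); nn=np.linalg.svd(Q-aa,full_matrices=False)[2][2]
    if nn[2]<0: nn=-nn
    return P,Q,nn,aa
def analyse(W):
    P,Q,n,a=table(W)
    # upslope
    tilt=np.degrees(np.arccos(n[2]))
    ex=np.array([1,0,0.]);ex-=n*(ex@n);ex/=np.linalg.norm(ex);ey=np.cross(n,ex)
    uv=np.c_[(Q-a)@ex,(Q-a)@ey].astype(np.float32)*1000
    r=cv2.minAreaRect(uv)
    c=a+ex*r[0][0]/1000+ey*r[0][1]/1000
    print('n',n,'tilt',tilt,'rect',r,'centre',c,len(Q),'grad yaw',np.degrees(np.arctan2(-n[1],-n[0])))
    return n,a,c,r
E
python3 - <<'E'
from tab import *
np.set_printoptions(precision=4,suppress=True)
for n in('top','side'):
    W=np.load(f'pics/{n}0W.npy'); print(n); analyse(W)
E
```

```text
top
n [-0.1621 -0.0016  0.9868] tilt 9.32972257986925 rect ((-21.79297637939453, 10.822647094726562), (229.93017578125, 182.744140625), 15.895994186401367) centre [0.5841 0.1586 0.1267] 1451 grad yaw 0.5567795595865198
side
n [-0.1617 -0.0199  0.9866] tilt 9.373829431057466 rect ((-6.369850158691406, 13.6358642578125), (186.7017364501953, 196.61724853515625), 89.371826171875) centre [0.5957 0.1611 0.1303] 592 grad yaw 7.0020366802275
```

```bash
cat >> tab.py <<'E'
def analyse2(W,name):
    P,Q,n,a=table(W)
    m=(abs((W-a)@n)<.004)&(W[...,2]>.085)&(W[...,1]>.02)&(W[...,1]<.3)&(W[...,0]<.75)
    M=cv2.morphologyEx(m.astype(np.uint8),cv2.MORPH_CLOSE,np.ones((5,5)));M=cv2.morphologyEx(M,cv2.MORPH_OPEN,np.ones((9,9)))
    k,l,st,_=cv2.connectedComponentsWithStats(M); j=1+np.argmax(st[1:,4]); mm=(l==j)&m
    Q=W[mm]; a=Q.mean(0); n=np.linalg.svd(Q-a,full_matrices=False)[2][2]; n*=np.sign(n[2])
    ex=np.array([1,0,0.]);ex-=n*(ex@n);ex/=np.linalg.norm(ex);ey=np.cross(n,ex)
    uv=np.c_[(Q-a)@ex,(Q-a)@ey].astype(np.float32)*1000
    r=cv2.minAreaRect(uv); c=a+ex*r[0][0]/1000+ey*r[0][1]/1000
    print('n',n,'tilt',np.degrees(np.arccos(n[2])),'grad yaw',np.degrees(np.arctan2(-n[1],-n[0])),'\nrect',r,'centre',c,len(Q),st[j])
    # edge lines: per u bin min/max v
    for lo in range(-90,100,20):
        s=(uv[:,0]>lo)&(uv[:,0]<lo+20)
        if s.sum()>5: print(lo+10,np.percentile(uv[s,1],[1,99]), end=' | ')
    print()
    return n,a,c,ex,ey,mm
E
python3 - <<'E'
from tab import *
np.set_printoptions(precision=4,suppress=True)
for n in('top','side'):
    W=np.load(f'pics/{n}0W.npy'); print(n); analyse2(W,n)
    # base plate: z 0.005..0.04
W=np.load('pics/top0W.npy')
m=(W[...,2]>.008)&(W[...,0]>.4)&(W[...,0]<.75)&(W[...,1]>.02)&(W[...,1]<.32)
for v in range(150,250,6): print(v,''.join('%4d'%(1000*z) if z==z else ' nan' for z in W[v,140:222:2,2]))
E
```

```text
top
n [-0.1614 -0.0022  0.9869] tilt 9.289286400226333 grad yaw 0.7678705486158948 
rect ((-9.088661193847656, -0.21373748779296875), (174.36849975585938, 110.15865325927734), 0.6724698543548584) centre [0.6048 0.1462 0.1301] 1383 [ 165  160   37   56 1740]
-80 [-17.6559  17.6207] | -60 [-55.3849  51.8206] | -40 [-55.5106  54.0466] | -20 [-52.9677  53.7575] | 0 [-53.2488  53.6673] | 20 [-53.5356  53.4773] | 40 [-54.0271  53.4595] | 60 [-54.3059  55.5225] | 80 [-51.4719  54.6772] | 
side
n [-0.1611 -0.0178  0.9868] tilt 9.328223392539057 grad yaw 6.303729547905585 
rect ((-3.001901626586914, 11.877677917480469), (150.94491577148438, 163.42794799804688), 37.009090423583984) centre [0.6074 0.1628 0.1322] 556 [194 152  43  27 899]
-80 [-10.8325  47.8637] | -60 [-47.3729  73.3852] | -40 [-61.6988  85.1348] | -20 [-80.6881  95.5795] | 0 [-75.8796  74.7626] | 20 [-59.6252  49.8137] | 40 [-59.238  51.508] | 60 [-45.7777  48.267 ] | 80 [-32.0706  32.8782] | 
150    6  76  66  50  51   0  -3   1   2   2  -1   1   3  -2  -4  -4   4  -1   2  -1  -2  -3   0   0   3   0  -2   1   2  -5  -5   1  -1
[... 2036 characters left out ...]
  -2   3  -4  -3  -1  -1
228   -4  -2   1   0  -1  -1   3  76  82  81  79  75  68  -1  -2  -2  -2   4  -3  -3   1  -3   0   0   1   0   0   0  -4   0   1  -3  -4  -5  -2   0  -1  -3   2   0   2
234    0   0   0   0   1  -2   0   0  -3  62  66   2  -3   0   0   5  -1  -1   3   0   0   5   2  -1  -2  -2   0   0  -3  -1  -1  -3   0  -4   0  -3   2   1   1   3  -3
240    3  91 102 107 113 120 114 116 116 113 nan 107 106 105  97  93 nan  73  50   0  -3   0   5  -2   1  -1  -1   1  -2   0  -3  -1   0  -6   2  -1   1   1   2  -3  -1
246   -3   4  -3  -1  -4  -2   1   2  -2   0  -1  -2   0  -1  -1   0   4   0  -2   1   1   2  -1   0  -1   0  -2   0  -6  -1  -1  -3  -5  -1   0  -4   0   0   0   0   1
```

```bash
python3 - <<'E'
from tab import *
np.set_printoptions(precision=4,suppress=True)
W=np.load('pics/top0W.npy')
m=(W[...,0]<.47)&(W[...,0]>.41)&(W[...,2]>.085)&(W[...,1]>.15)&(W[...,1]<.32)
Q=W[m]; print(len(Q),np.nanmean(Q,0))
print(np.polyfit(Q[:,1],Q[:,0],1), 'wheel x spread')
# circle fit for outer rim top edge
ys=np.linspace(Q[:,1].min(),Q[:,1].max(),14)
for a,b in zip(ys,ys[1:]):
    s=(Q[:,1]>=a)&(Q[:,1]<=b)
    if s.sum(): print('%.3f n%d x %.4f..%.4f  zmax %.4f'%((a+b)/2,s.sum(),Q[s,0].min(),Q[s,0].max(),Q[s,2].max()))
# side cloud wheel
S=np.load('pics/side0W.npy'); m=(S[...,0]<.47)&(S[...,0]>.41)&(S[...,2]>.02)&(S[...,1]>.15)&(S[...,1]<.32)
R=S[m]; print('side',len(R),R.mean(0),R.min(0),R.max(0))
# base plate top
B=W[(W[...,2]>.007)&(W[...,2]<.025)&(W[...,0]>.47)&(W[...,0]<.73)&(W[...,1]>.01)&(W[...,1]<.11)]
r=cv2.minAreaRect((B[:,:2]*1000).astype(np.float32)); print('plate right',r,np.percentile(B,[1,99],axis=0))
for lo in np.arange(.5,.7,.03):
    s=(B[:,0]>lo)&(B[:,0]<lo+.03); print('%.3f %.4f'%(lo+.015,np.percentile(B[s,1],3)),end=' | ')
# profiles
print()
p=np.load('pics/top0.npz')['p']
m=(W[...,2]>.006)&(W[...,0]>.38)&(W[...,0]<.68)&(W[...,1]<-.15)&(W[...,1]>-.40)
k,l,st,ce=cv2.connectedComponentsWithStats(m.astype(np.uint8))
for i in range(1,k):
    if st[i,4]<40: continue
    Q=W[l==i]; r=cv2.minAreaRect((Q[:,:2]*1000).astype(np.float32)); print(st[i],Q.mean(0),Q[:,2].max(),r)
for v in range(176,250,2): print(v,''.join('%4d'%(1000*z) if z==z else ' nan' for z in W[v,290:346:2,2]))
E
```

```text
127 [0.4446 0.2308 0.1061]
[-0.0152  0.4481] wheel x spread
0.192 n12 x 0.4396..0.4490  zmax 0.1001
0.199 n14 x 0.4395..0.4524  zmax 0.1059
0.207 n13 x 0.4394..0.4522  zmax 0.1071
0.214 n12 x 0.4395..0.4490  zmax 0.1141
0.222 n7 x 0.4396..0.4489  zmax 0.1167
0.229 n12 x 0.4396..0.4490  zmax 0.1164
0.236 n8 x 0.4398..0.4491  zmax 0.1190
0.244 n10 x 0.4398..0.4492  zmax 0.1181
0.251 n9 x 0.4400..0.4494  zmax 0.1208
0.258 n7 x 0.4401..0.4496  zmax 0.1138
0.266 n9 x 0.4374..0.4499  zmax 0.1103
0.273 n9 x 0.4376..0.4503  zmax 0.1028
0.280 n5 x 0.4409..0.4474  zmax 0.0983
side 306 [0.4414 0.2311 0.0703] [0.4308 0.172  0.0202] [0.4603 0.2852 0.1187]
plate right ((584.4674682617188, 82.65950012207031), (225.6302947998047, 59.509124755859375), 2.0945911407470703) [[0.5074 0.0585 0.0079]
 [0.6931 0.107  0.0231]]
0.515 0.0587 | 0.545 0.0587 | 0.575 0.0585 | 0.605 0.0587 | 0.635 0.0615 | 0.665 0.0618 | 0.695 0.0617 | 
[302 180  41   7  81] [ 0.6317 -0.3137  0.0215] 0.033994316771023936 ((633.6429443359375, -313.3160400390625), (12.941449165344238, 137.24057006835938), 4.531496524810791)
[295 202
[... 4306 characters left out ...]
38    0   0  -4  -4   4   2   0   1   1   1   1   0   1  -1   6   3  -1   4   0   0   0   2   2   0   0  -5   0   0
240   -1   0  -1   1  -4  -2  -4   0  -2  -3  -2   4  13  28  27  32  26  33  31  28  27   4   0   1   0   1   3   0
242   -6   0   1   2  -2   0  -1   1  -3   0  -4  -4  -1   0  -3   0   0   0  -4  -6  -2  -1  -2  -2  -4   0  -4   0
244   -4   1  -6  -2   0   0   0   0   0  -4   0   0  -5   0  -2  -3   0  -3   4  -1  -1  -1  -2  -2  -4  -2   0  -3
246    0   0   0  -2  -5   1   0  -1  -1   0   0   0  -1   0   2   1  -7  -1   0   0   0  -1  -1  -3  -2  -2   0   0
248   -2  -3  -1  -1  -1  -2  -1   0   0   0   1   1   0  -1   0  -1  -1   0   4  -2  -1   3   0   0  -6   0  -7  -1
```

Call:
carry_out(commands="-1 -0.04 0.05 0 0.1; -1 -0.14 0.17 0 0.25; -1 -0.28 0.33 0 0.42; -1 -0.42 0.5 0 0.59; -1 -0.56 0.66 0 0.76; -1 -0.69 0.82 0.05 0.9; -1 -0.78 0.92 0.1 1; -1 -0.8 0.95 0.1 1", squeeze=60)

```text
clock: 1.1
eef_pos: [0.3144, 0.4194, 0.2105]
tool_rot: [[0.968, 0.249, -0.001], [0.249, -0.968, -0.002], [-0.001, 0.002, -1.0]]
contact_force: [-0.2, -0.4, 1.6]
gripper_width: 0.0853
```

Call:
carry_out(commands="-0.2 0.08 0.16 0 0.12; -0.2 0.22 0.44 0 0.227; -0.2 0.36 0.72 0 0.227; -0.2 0.443 0.885 0.1 0.227; -0.2 0.443 0.885 0.25 0.227; -0.2 0.443 0.885 0.48 0.227; -0.2 0.443 0.885 0.68 0.227; -0.2 0.443 0.885 0.68 0.227")

```text
clock: 2.1
eef_pos: [0.4415, 0.2726, 0.0729]
tool_rot: [[1.0, 0.019, -0.005], [0.019, -1.0, -0.004], [-0.005, 0.004, -1.0]]
contact_force: [-0.4, -0.8, 1.1]
gripper_width: 0.0512
```

```bash
python3 - <<'E'
from h import *
p,d=shot('side','side1')
cv2.imwrite('pics/sidez2.png',cv2.resize(cv2.cvtColor(p[100:250,120:280],cv2.COLOR_RGB2BGR),None,fx=4,fy=4,interpolation=cv2.INTER_CUBIC))
print(state())
E
```

```text
{'clock': 2.15, 'q': array([-0.98451447,  0.38176161,  0.42499714,  2.00647452, -0.21629331,
        0.79806701, -0.41577931]), 'joint_velocities': array([-0.00362734, -0.04058031,  0.02197481, -0.03761723,  0.00405276,
       -0.00340367, -0.00355777]), 'tau': array([-1.26715456e-02, -3.52387655e+01,  4.20646369e+00, -1.78508645e+01,
       -2.15026096e-02,  6.94615091e-02,  2.23347440e-02]), 'eef_pos': array([0.44334887, 0.27340798, 0.07493091]), 'tool_rot': array([[ 9.99825373e-01,  1.86269054e-02, -1.50397915e-03],
       [ 1.86255088e-02, -9.99826091e-01, -9.37345504e-04],
       [-1.52117744e-03,  9.09169441e-04, -9.99998430e-01]]), 'contact_force': array([0.87124081, 0.20218001, 1.8016485 ]), 'torque': array([ 0.02535298, -0.03315286,  0.00564031]), 'gripper_width': 0.05117210755626827}
```

View pics/sidez2.png

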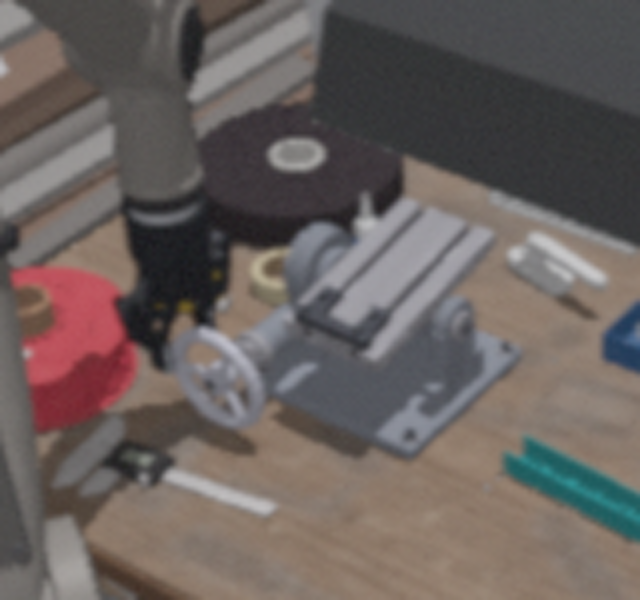

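Call:
carry_out(commands="1 0 0 0 0; 1 0 0 0 0; 1 0 0 0 0; 1 0 0.031 -0.026 0; 1 0 0.104 -0.068 0; 1 0 0.195 -0.083 0; 1 0 0.293 -0.058 0; 1 0 0.367 -0.003 0", squeeze=80)

```text
clock: 3.15
eef_pos: [0.4446, 0.204, 0.0789]
tool_rot: [[1.0, 0.017, -0.0], [0.017, -1.0, 0.009], [-0.0, -0.009, -1.0]]
contact_force: [-8.0, 9.4, 13.8]
gripper_width: 0.0114
```

```bash
python3 - <<'E'
from tab import *
np.set_printoptions(precision=4,suppress=True)
s=state();print(s['clock'],s['eef_pos'],s['contact_force'],s['gripper_width'])
p,d=shot('top','top2');analyse2(cloud('top',d),'top')
p,d=shot('side','side2')
cv2.imwrite('pics/sidez3.png',cv2.resize(cv2.cvtColor(p[100:250,120:280],cv2.COLOR_RGB2BGR),None,fx=4,fy=4,interpolation=cv2.INTER_CUBIC))
E
```

```text
3.15 [0.4446 0.204  0.0789] [-8.0218  9.4222 13.8312] 0.01142945997085282
n [-0.2347 -0.0057  0.9721] tilt 13.57687860617329 grad yaw 1.4012362662896405 
rect ((-16.911956787109375, -0.23647308349609375), (193.82444763183594, 110.56806945800781), 0.7993881702423096) centre [0.595  0.1462 0.1284] 1394 [ 165  160   37   62 1808]
-80 [-16.7109  18.0899] | -60 [-54.8176  52.4676] | -40 [-54.9133  52.3752] | -20 [-55.3122  53.8759] | 0 [-53.4407  53.5978] | 20 [-53.9885  53.4718] | 40 [-54.3696  54.8176] | 60 [-52.1455  53.9229] | 80 [-52.0621  53.7818] |
```

View pics/sidez3.png

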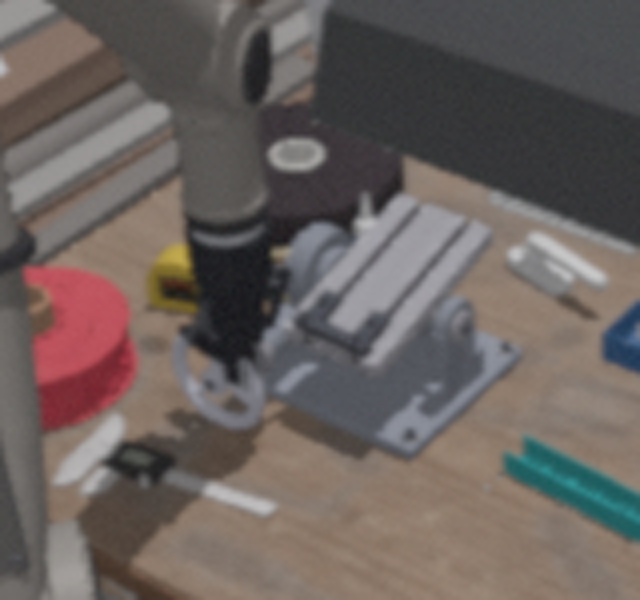

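Call:
carry_out(commands="1 0 0.018 0.023 0; 1 0 0.034 0.049 0; 1 0 0.055 0.104 0; 1 0 0.055 0.104 0; 1 0 0.055 0.104 0; -0.2 0 0.055 0.104 0; -0.2 0 0.055 0.104 0; -0.2 0 0.055 0.104 0")

```text
clock: 4.25
eef_pos: [0.438, 0.1868, 0.0534]
tool_rot: [[1.0, 0.017, -0.015], [0.017, -1.0, -0.004], [-0.015, 0.003, -1.0]]
contact_force: [-15.9, 0.1, 6.1]
gripper_width: 0.0512
```

```bash
python3 - <<'E'
from tab import *
np.set_printoptions(precision=4,suppress=True)
p,d=shot('top','top3');analyse2(cloud('top',d),'top')
s=state();print(s['clock'],s['eef_pos'],s['contact_force'],s['gripper_width'])
E
```

```text
n [-0.2609 -0.0011  0.9654] tilt 15.121980502772596 grad yaw 0.23113899616404118 
rect ((-9.6512451171875, 0.060054779052734375), (177.4805145263672, 111.00385284423828), 0.7617461681365967) centre [0.6021 0.1462 0.1305] 1394 [ 165  160   37   57 1750]
-80 [-16.1021  18.2402] | -60 [-54.357   52.5157] | -40 [-55.1124  52.4808] | -20 [-53.2601  54.4402] | 0 [-53.2629  53.183 ] | 20 [-53.9888  55.277 ] | 40 [-54.114   54.8481] | 60 [-51.944   53.9493] | 80 [-52.3562  53.3893] | 
4.3 [0.438  0.1867 0.0534] [-15.3801   0.0826   7.8227] 0.05114513470551183
```

Call:
carry_out(commands="0.3 0 0 0 0; 0.3 0 -0.02 -0.04 0; 0.3 0 -0.05 -0.098 0; 0.3 0 -0.173 -0.176 0; 0.3 0 -0.319 -0.17 0; 0.3 0 -0.407 -0.113 0; 0.3 0 -0.45 -0.056 0; 0.3 0 -0.45 -0.056 0")

```text
clock: 5.3
eef_pos: [0.4428, 0.2774, 0.0648]
tool_rot: [[1.0, 0.017, -0.002], [0.017, -1.0, -0.003], [-0.002, 0.003, -1.0]]
contact_force: [-0.5, -0.9, 0.2]
gripper_width: 0.0296
```

Call:
carry_out(commands="1 0 0 0 0; 1 0 0 0 0; 1 0 0.015 -0.025 0; 1 0 0.075 -0.085 0; 1 0 0.164 -0.123 0; 1 0 0.265 -0.123 0; 1 0 0.335 -0.096 0; 1 0 0.335 -0.096 0", squeeze=110)

```text
clock: 6.3
eef_pos: [0.4445, 0.2151, 0.0873]
tool_rot: [[1.0, 0.017, -0.0], [0.017, -1.0, 0.007], [0.0, -0.007, -1.0]]
contact_force: [-4.3, 6.1, 4.1]
gripper_width: 0.0107
```

```bash
python3 - <<'E'
from tab import *
np.set_printoptions(precision=4,suppress=True)
p,d=shot('top','top4');analyse2(cloud('top',d),'top')
s=state();print(s['clock'],s['eef_pos'],s['contact_force'],s['gripper_width'])
E
```

```text
n [-0.3271 -0.0023  0.945 ] tilt 19.09087488653527 grad yaw 0.40214637560334854 
rect ((-10.45574951171875, -0.20246505737304688), (110.80435180664062, 175.87338256835938), 89.3888168334961) centre [0.5998 0.1462 0.1304] 1382 [ 165  161   37   56 1734]
-80 [-15.8588  16.8554] | -60 [-54.4435  53.2822] | -40 [-55.0218  52.2797] | -20 [-55.1057  54.3645] | 0 [-53.3974  53.2472] | 20 [-54.5876  54.7709] | 40 [-52.9597  53.7211] | 60 [-53.0253  52.7498] | 80 [-53.8165  51.3714] | 
6.35 [0.4445 0.2151 0.0873] [-4.7424  6.4906  3.3959] 0.011140540959341281
```

Call:
carry_out(commands="1 0 0.027 0.018 0; 1 0 0.053 0.042 0; 1 0 0.053 0.042 0; 1 0 0.053 0.042 0; 0.3 0 0.053 0.042 0; 0.3 0 0.053 0.042 0; 0.3 0 0.053 0.042 0; 0.3 0 0.053 0.042 0")

```text
clock: 7.35
eef_pos: [0.4452, 0.2004, 0.0771]
tool_rot: [[1.0, 0.016, 0.0], [0.016, -1.0, -0.0], [0.0, 0.0, -1.0]]
contact_force: [-0.2, 0.1, 0.0]
gripper_width: 0.0296
```

```bash
python3 - <<'E'
from tab import *
np.set_printoptions(precision=4,suppress=True)
p,d=shot('top','top5');analyse2(cloud('top',d),'top')
p,d=shot('side','side5');analyse2(cloud('side',d),'side')
s=state();print(s['clock'],s['eef_pos'],s['contact_force'],s['gripper_width'])
E
```

```text
n [-0.3388 -0.0032  0.9409] tilt 19.803564134971698 grad yaw 0.5343777945103542 
rect ((-9.951507568359375, 0.17490386962890625), (176.6745147705078, 110.58882904052734), 0.7232317328453064) centre [0.6    0.1464 0.1306] 1378 [ 165  161   37   56 1730]
-80 [-15.6517  17.4138] | -60 [-54.1555  53.7484] | -40 [-55.0417  52.2916] | -20 [-53.504   54.7116] | 0 [-53.3928  53.3003] | 20 [-54.4062  55.3694] | 40 [-51.9493  53.6536] | 60 [-52.8032  52.3155] | 80 [-53.5118  51.2141] | 
n [-0.3416 -0.0021  0.9398] tilt 19.97732266664522 grad yaw 0.35410249002966127 
rect ((-1.241943359375, 3.0589675903320312), (141.98138427734375, 168.54718017578125), 77.82115173339844) centre [0.6042 0.1489 0.1337] 609 [198 150  39  35 962]
-80 [-37.8782  16.551 ] | -60 [-56.9532  54.217 ] | -40 [-56.5684  67.3783] | -20 [-57.3232  79.1415] | 0 [-54.5535  72.557 ] | 20 [-54.3241  51.3444] | 40 [-53.5335  56.6307] | 60 [-47.9225  54.2932] | 80 [-34.3042  32.256 ] | 
7.45 [0.4451 0.2005 0.077 ] [ 0.5107 -0.984  -0.2871] 0.02997930855679763
```

```bash
python3 - <<'E'
from tab import *
np.set_printoptions(precision=4,suppress=True)
for t in('top0','top5'):
    z=np.load(f'pics/{t}.npz');W=cloud('top',z['d'])
    for lo,hi in((.55,.58),(.52,.545)):
        m=(W[...,2]>.017)&(W[...,0]>lo)&(W[...,0]<hi)&(W[...,1]<-.15)&(W[...,1]>-.42)
        Q=W[m]; print(t,len(Q),np.polyfit(Q[:,1]+.295,Q[:,0],1),np.percentile(Q,[0,50,100],axis=0).round(4).tolist())
    # white mask of channel footprint via brightness
    hsv=cv2.cvtColor(z['p'],cv2.COLOR_RGB2HSV); m=((hsv[...,2]>215)&(hsv[...,1]<30)).astype(np.uint8); m[:200]=0;m[217:]=0;m[:,:290]=0;m[:,345:]=0
    pts=cv2.findNonZero(m); print(cv2.minAreaRect(pts))
# project predicted corners
c=camera_params('top');E=np.linalg.inv(c['extrinsics'])
def proj(P): q=E[:3,:3]@P+E[:3,3]; return np.array([c['fx']*q[0]/q[2]+c['cx'],c['fy']*q[1]/q[2]+c['cy']])
for s in(-80,80):
  for w in(-16,16):
    for h in(0,.026):
      y=np.array([-.035,1,0]);x=np.array([1,.035,0]);print(s,w,h,proj(np.array([.546,-.2955,h])+y*s/1e3+x*w/1e3))
E
```

```text
top0 50 [0.0287 0.5608] [[0.5561, -0.3743, 0.0174], [0.5609, -0.2795, 0.0243], [0.5713, -0.1514, 0.0303]]
top0 50 [0.0283 0.5314] [[0.5277, -0.3758, 0.0177], [0.5307, -0.2799, 0.0244], [0.5404, -0.1508, 0.0306]]
((317.02374267578125, 207.6888427734375), (10.200835227966309, 46.31730270385742), 88.02507019042969)
top5 48 [0.0264 0.5606] [[0.5556, -0.3746, 0.0174], [0.5609, -0.2792, 0.0247], [0.5712, -0.1516, 0.0306]]
top5 47 [0.0264 0.5314] [[0.5279, -0.3745, 0.0201], [0.5307, -0.2868, 0.0247], [0.5403, -0.1507, 0.0301]]
((317.0274658203125, 207.54861450195312), (10.287149429321289, 46.441986083984375), 87.1375961303711)
-80 -16 0 [340.3235 211.8159]
-80 -16 0.026 [342.2187 211.0423]
-80 16 0 [339.5228 202.6965]
-80 16 0.026 [341.3936 201.7315]
80 -16 0 [294.412  214.1586]
80 -16 0.026 [295.3261 213.4342]
80 16 0 [293.7832 205.0198]
80 16 0.026 [294.6804 204.1033]
```

```bash
python3 - <<'E'
from tab import *
np.set_printoptions(precision=4,suppress=True)
for t in('top0','top5'):
    z=np.load(f'pics/{t}.npz');W=cloud('top',z['d'])
    for lo,hi in((.55,.575),(.515,.545)):
        m=(W[...,2]>.017)&(W[...,0]>lo)&(W[...,0]<hi)&(W[...,1]<-.212)&(W[...,1]>-.42)
        Q=W[m]; print(t,len(Q),np.polyfit(Q[:,1]+.295,Q[:,0],1),np.percentile(Q,[0,50,100],axis=0).round(4).tolist())
E
```

```text
top0 41 [-0.0349  0.5596] [[0.5561, -0.3743, 0.0174], [0.5593, -0.2955, 0.0244], [0.5643, -0.2161, 0.0303]]
top0 41 [-0.0359  0.5302] [[0.5277, -0.3758, 0.0177], [0.5304, -0.3007, 0.0242], [0.5338, -0.2222, 0.0306]]
top5 40 [-0.0369  0.5596] [[0.5556, -0.3746, 0.0174], [0.5593, -0.2941, 0.0252], [0.5644, -0.2154, 0.0306]]
top5 39 [-0.0348  0.5302] [[0.5279, -0.3745, 0.0201], [0.5306, -0.3001, 0.0246], [0.5335, -0.222, 0.0293]]
```

Call:
carry_out(commands="0.3 0 0 -0.25 0; -0.3 0 0 -0.5 0; -0.3 0.02 0.1 -0.7 0; -0.3 0.08 0.3 -0.8 0; -0.3 0.15 0.52 -0.8 0; -0.3 0.22 0.74 -0.8 0; -0.3 0.3 0.95 -0.8 0; -0.3 0.32 1 -0.8 0")

```text
clock: 8.45
eef_pos: [0.5127, -0.002, 0.2373]
tool_rot: [[1.0, 0.01, 0.001], [0.01, -1.0, -0.001], [0.001, 0.001, -1.0]]
contact_force: [0.7, 0.2, -0.4]
gripper_width: 0.0557
```

Call:
carry_out(commands="-0.3 0.01 0.1 0 0; -0.3 0.03 0.28 0 0; -0.3 0.05 0.48 0 0; -0.3 0.07 0.68 0 -0.017; -0.3 0.09 0.86 0.05 -0.017; -0.3 0.1 1 0.1 -0.017; -0.3 0.1 1 0.15 -0.017; -0.3 0.1 1 0.15 -0.017")

```text
clock: 9.45
eef_pos: [0.5352, -0.196, 0.2059]
tool_rot: [[0.999, 0.036, -0.002], [0.036, -0.999, 0.002], [-0.002, -0.002, -1.0]]
contact_force: [0.2, -0.7, 0.6]
gripper_width: 0.0552
```

```bash
python3 - <<'E'
from h import *
np.set_printoptions(precision=4,suppress=True)
s=state();print(s['clock'],s['eef_pos'],s['tool_rot'],s['gripper_width'])
T=np.array([.545,-.2955,.004]);print(s['tool_rot'].T@(T-s['eef_pos'])/.2)
E
```

```text
9.45 [ 0.5352 -0.196   0.2059] [[ 0.9994  0.0355 -0.0023]
 [ 0.0355 -0.9994  0.0019]
 [-0.0022 -0.0019 -1.    ]] 0.055155271994163466
[0.0336 0.5009 1.0084]
```

Call:
carry_out(commands="-0.3 0.01 0.12 0 0; -0.3 0.02 0.3 0 0; -0.3 0.03 0.44 0.1 0; -0.3 0.032 0.485 0.3 0; -0.3 0.032 0.485 0.5 0; -0.3 0.032 0.485 0.7 0; -0.3 0.032 0.485 0.75 0; -0.3 0.032 0.485 0.75 0")

```text
clock: 10.45
eef_pos: [0.546, -0.2937, 0.0575]
tool_rot: [[0.999, 0.035, 0.0], [0.035, -0.999, 0.0], [0.0, -0.0, -1.0]]
contact_force: [-0.5, 0.5, 0.0]
gripper_width: 0.0554
```

```bash
python3 - <<'E'
from h import *
np.set_printoptions(precision=4,suppress=True)
p,d=shot('top','top6')
cv2.imwrite('pics/top6z.png',cv2.resize(cv2.cvtColor(p[160:260,250:400],cv2.COLOR_RGB2BGR),None,fx=5,fy=5,interpolation=cv2.INTER_CUBIC))
s=state();print(s['clock'],s['eef_pos'],s['tool_rot'],s['gripper_width'])
T=np.array([.545,-.2955,.004]);print(s['tool_rot'].T@(T-s['eef_pos'])/.2)
E
```

```text
10.5 [ 0.5465 -0.2945  0.0585] [[ 0.9994  0.035   0.0022]
 [ 0.035  -0.9994 -0.0006]
 [ 0.0022  0.0006 -1.    ]] 0.0556768553342874
[-0.0085  0.0044  0.2724]
```

View pics/top6z.png

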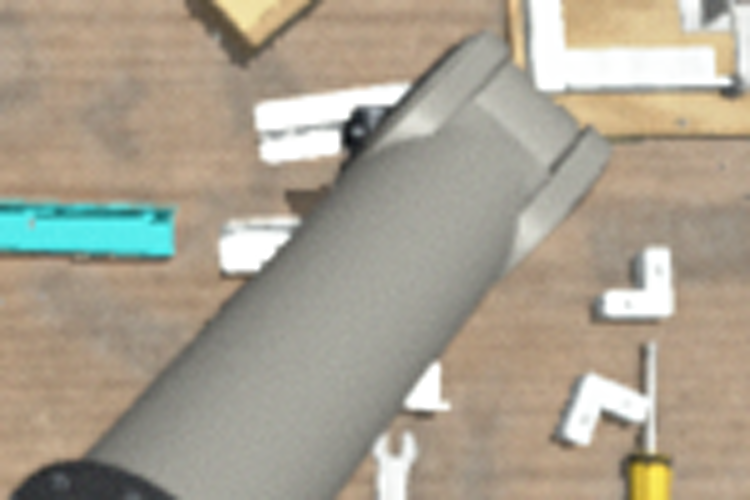

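Call:
carry_out(commands="-0.3 -0.005 0.003 0.12 0; -0.3 -0.005 0.003 0.22 0; -0.3 -0.005 0.003 0.266 0; -0.3 -0.005 0.003 0.266 0; 1 -0.005 0.003 0.266 0; 1 -0.005 0.003 0.266 0; 1 -0.005 0.003 0.266 0; 1 -0.005 0.003 0.266 0", squeeze=40)

```text
clock: 11.5
eef_pos: [0.545, -0.2959, 0.0048]
tool_rot: [[0.999, 0.034, 0.002], [0.034, -0.999, -0.001], [0.002, 0.001, -1.0]]
contact_force: [-0.2, 0.5, 5.5]
gripper_width: 0.0309
```

Call:
carry_out(commands="1 0 0 -0.1 0; 1 0 0 -0.35 0; 1 0 0 -0.6 0; 1 0 0 -0.85 0; 1 0 0 -1 -0.12; 1 0 -0.1 -1 -0.28; 1 0 -0.3 -1 -0.45; 1 0 -0.5 -1 -0.62")

```text
clock: 12.5
eef_pos: [0.5401, -0.1945, 0.2045]
tool_rot: [[0.773, 0.635, 0.0], [0.635, -0.773, 0.0], [0.0, -0.0, -1.0]]
contact_force: [0.6, 0.4, -0.9]
gripper_width: 0.0312
```

```bash
python3 - <<'E'
from h import *
np.set_printoptions(precision=4,suppress=True)
p,d=shot('top','top7');shot('side','side7')
s=state();print(s['clock'],s['eef_pos'],s['tool_rot'],s['gripper_width'],s['contact_force'],s['q'])
E
```

```text
12.6 [ 0.5412 -0.1892  0.204 ] [[ 0.7698  0.6383 -0.0004]
 [ 0.6382 -0.7698  0.005 ]
 [ 0.0028 -0.0041 -1.    ]] 0.0314433659310718 [ 0.087  -0.5442 -0.9396] [-0.206   0.3305  0.5896  1.7683 -0.2083  1.1065  1.1452]
```

View pics/side7.png

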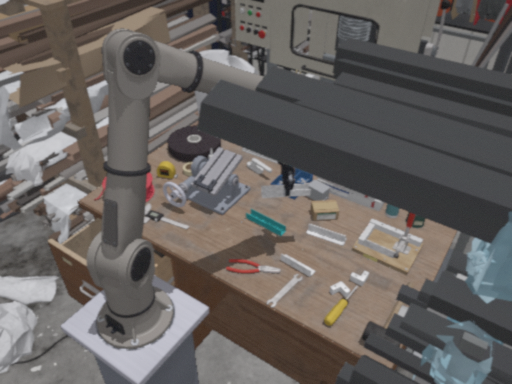

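Call:
carry_out(commands="1 0.05 -0.04 -0.05 -0.1; 1 0.15 -0.115 -0.1 -0.25; 1 0.27 -0.21 -0.1 -0.4; 1 0.4 -0.31 -0.1 -0.55; 1 0.53 -0.41 -0.1 -0.7; 1 0.65 -0.5 -0.1 -0.82; 1 0.74 -0.57 -0.1 -0.857; 1 0.75 -0.575 -0.1 -0.857")

```text
clock: 13.6
eef_pos: [0.5847, -0.0099, 0.2239]
tool_rot: [[-0.011, 1.0, -0.0], [1.0, 0.011, 0.0], [0.0, -0.0, -1.0]]
contact_force: [-0.2, -0.1, -1.4]
gripper_width: 0.0306
```

```bash
python3 - <<'E'
from h import *
np.set_printoptions(precision=4,suppress=True)
s=state();R=s['tool_rot'];print(s['clock'],s['eef_pos'],R,np.degrees(np.arctan2(R[1,0],R[0,0])),s['gripper_width'],s['contact_force'],s['q'])
T=np.array([.623,.1468,.225]);print(R.T@(T-s['eef_pos'])/.2)
E
```

```text
13.6 [ 0.5847 -0.0099  0.2239] [[-0.011   0.9999 -0.0002]
 [ 0.9999  0.011   0.0004]
 [ 0.0004 -0.0002 -1.    ]] 90.63251704563092 0.03058635241066077 [-0.1554 -0.0541 -1.4102] [-0.3445  0.303   0.3598  1.7143 -0.116   1.1454  1.6301]
[ 0.7814  0.2001 -0.0052]
```

Call:
carry_out(commands="1 0.1 0.02 0 0; 1 0.25 0.06 0 0; 1 0.42 0.1 0 0; 1 0.6 0.15 0 0; 1 0.72 0.18 0 0; 1 0.775 0.195 0.1 0; 1 0.775 0.195 0.18 0; 1 0.775 0.195 0.18 0", squeeze=30)

```text
clock: 14.6
eef_pos: [0.6203, 0.1414, 0.1852]
tool_rot: [[-0.007, 1.0, -0.005], [1.0, 0.007, -0.003], [-0.003, -0.005, -1.0]]
contact_force: [-0.5, -0.5, -0.8]
gripper_width: 0.0314
```

```bash
python3 - <<'E'
from h import *
np.set_printoptions(precision=4,suppress=True)
s=state();R=s['tool_rot'];print(s['clock'],s['eef_pos'],np.degrees(np.arctan2(R[1,0],R[0,0])),s['gripper_width'],s['contact_force'])
p,d=shot('top','top8');cv2.imwrite('pics/top8z.png',cv2.resize(cv2.cvtColor(p[130:250,130:270],cv2.COLOR_RGB2BGR),None,fx=5,fy=5,interpolation=cv2.INTER_CUBIC))
p,d=shot('side','side8');cv2.imwrite('pics/side8z.png',cv2.resize(cv2.cvtColor(p[100:230,150:310],cv2.COLOR_RGB2BGR),None,fx=4.5,fy=4.5,interpolation=cv2.INTER_CUBIC))
E
```

```text
14.6 [0.6203 0.1414 0.1852] 90.4235328111701 0.03144455722326077 [-0.517  -0.5094 -0.7519]
```

View pics/top8z.png

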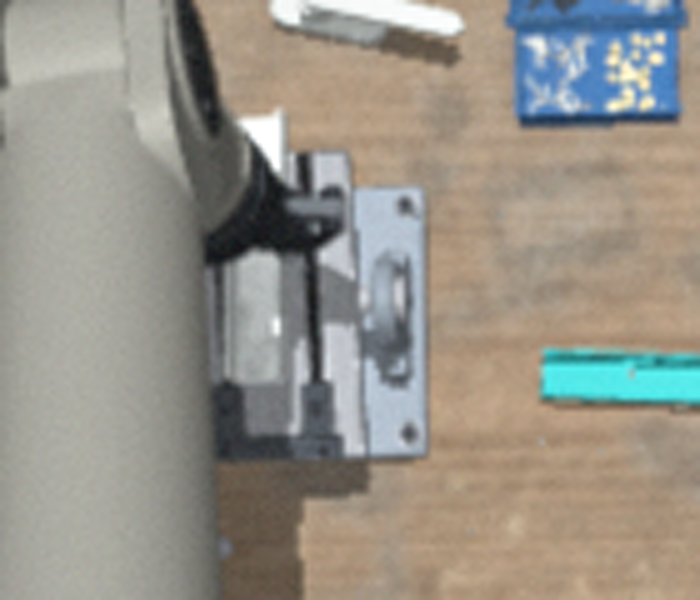

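View pics/side8z.png

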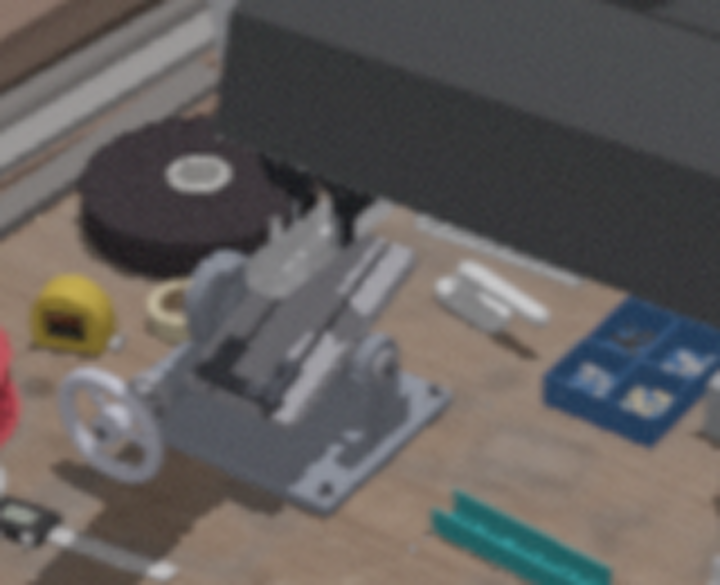

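Call:
carry_out(commands="1 0 0 0.03 0; 1 0 0 0.07 0; 1 0 0 0.1 0; 1 0 0 0.13 0; 1 0 0 0.15 0; 1 0 0 0.17 0; 1 0 0 0.19 0; 1 0 0 0.19 0", squeeze=25)

```text
clock: 15.7
eef_pos: [0.6216, 0.1442, 0.1506]
tool_rot: [[-0.01, 1.0, -0.001], [1.0, 0.01, 0.001], [0.001, -0.001, -1.0]]
contact_force: [-3.9, 0.9, 4.2]
gripper_width: 0.031
```

```bash
python3 - <<'E'
from h import *
np.set_printoptions(precision=4,suppress=True)
p,d=shot('side','side9');cv2.imwrite('pics/side9z.png',cv2.resize(cv2.cvtColor(p[100:230,150:310],cv2.COLOR_RGB2BGR),None,fx=4.5,fy=4.5,interpolation=cv2.INTER_CUBIC))
p,d=shot('top','top9');cv2.imwrite('pics/top9z.png',cv2.resize(cv2.cvtColor(p[130:250,130:270],cv2.COLOR_RGB2BGR),None,fx=5,fy=5,interpolation=cv2.INTER_CUBIC))
s=state();R=s['tool_rot'];print(s['clock'],s['eef_pos'],np.degrees(np.arctan2(R[1,0],R[0,0])),s['gripper_width'],s['contact_force'],s['torque'])
E
```

```text
15.8 [0.6216 0.1442 0.1505] 90.58024539912074 0.031199587437031703 [-4.296   0.58    5.4744] [ 0.0217  0.5927 -0.0259]
```

View pics/side9z.png

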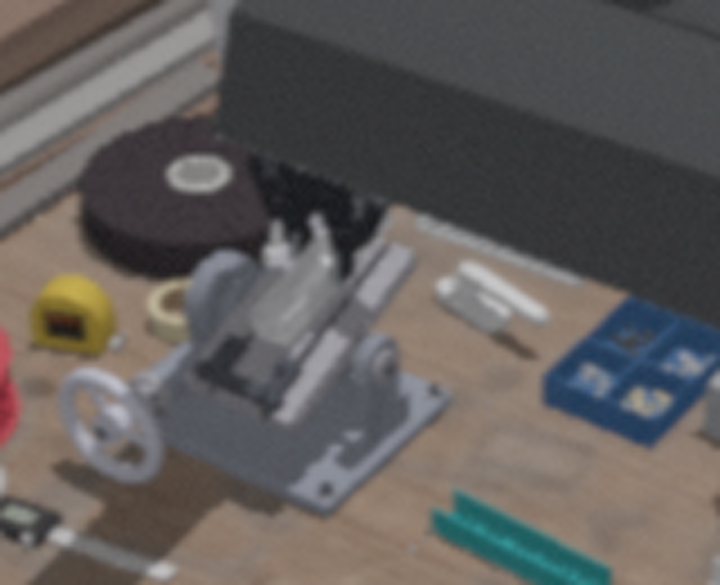

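View pics/top9z.png

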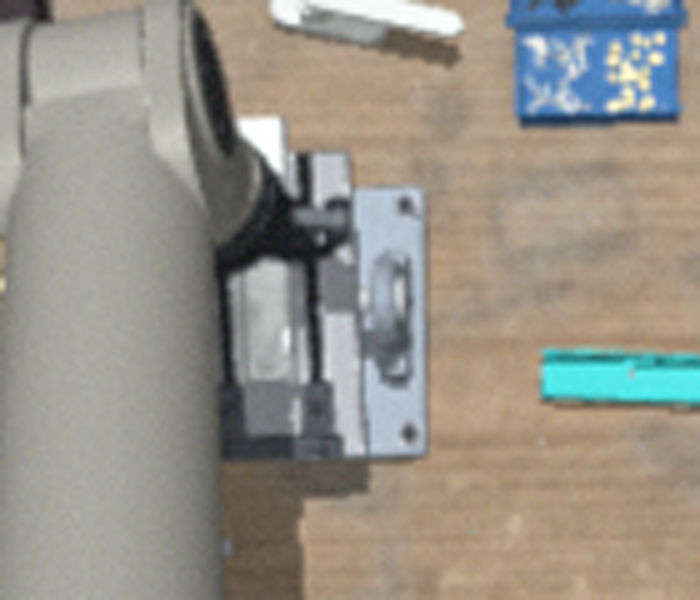

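Call:
carry_out(commands="1 0 0 0.01 0; 1 0 0 0.02 0; 1 0 0 0.03 0; 1 0 0 0.035 0; 1 0 0 0.04 0; 1 0 0 0.045 0; 1 0 0 0.045 0; 1 0 0 0.045 0")

```text
clock: 16.8
eef_pos: [0.6214, 0.1442, 0.1443]
tool_rot: [[-0.01, 1.0, -0.001], [1.0, 0.01, 0.002], [0.002, -0.001, -1.0]]
contact_force: [-10.5, -0.3, 19.1]
gripper_width: 0.0308
```

```bash
cat > m.py <<'E'
from tab import *
np.set_printoptions(precision=4,suppress=True)
import sys
k=sys.argv[1]
p,d=shot('side','side'+k);cv2.imwrite(f'pics/side{k}z.png',cv2.resize(cv2.cvtColor(p[100:230,150:310],cv2.COLOR_RGB2BGR),None,fx=4.5,fy=4.5,interpolation=cv2.INTER_CUBIC))
p,d=shot('top','top'+k);cv2.imwrite(f'pics/top{k}z.png',cv2.resize(cv2.cvtColor(p[130:250,130:270],cv2.COLOR_RGB2BGR),None,fx=5,fy=5,interpolation=cv2.INTER_CUBIC))
s=state();R=s['tool_rot'];print(s['clock'],s['eef_pos'],np.degrees(np.arctan2(R[1,0],R[0,0])),s['gripper_width'],s['contact_force'],s['torque'])
# table frame from face strip fits
n0=np.array([-.3405,-.0045,.940]);n0/=np.linalg.norm(n0)
ex=np.array([.9399,.0123,.3405]);ex-=n0*(ex@n0);ex/=np.linalg.norm(ex);ey=np.cross(n0,ex)
seat=np.array([.591,.1462,.128])
for nm in('top','side'):
    W=cloud(nm,np.load(f'pics/{nm}{k}.npz')['d'])
    L=np.stack([(W-seat)@ex,(W-seat)@ey,(W-seat)@n0],-1)*1000
    # bare face right strip
    f=(L[...,1]>-52)&(L[...,1]<-25)&(abs(L[...,0])<90)&(abs(L[...,2])<5); Q=L[f]
    if len(Q)>20:
        A=np.c_[Q[:,:2],np.ones(len(Q))];c=np.linalg.lstsq(A,Q[:,2],rcond=None)[0];print(nm,'face',len(Q),c)
    # channel web & walls
    for lo,hi in((-100,-60),(-60,-40),(-40,-20),(-20,0),(0,20),(60,80),(80,100),(100,115),(115,130)):
        w=(abs(L[...,1])<12)&(L[...,0]>lo)&(L[...,0]<hi)&(abs(L[...,2])<30)
        t=(abs(L[...,1])<28)&(L[...,0]>lo)&(L[...,0]<hi)&(L[...,2]>12)&(L[...,2]<36)
        print(nm,(lo,hi),'in',w.sum(),np.round(np.percentile(L[w][:,2],[10,50,90]),1) if w.sum()>3 else '','walls',t.sum(),np.round(np.percentile(L[t],[5,50,95],axis=0)[:,1:],1).tolist() if t.sum()>3 else '')
E
python3 m.py 10
```

```text
16.9 [0.6214 0.1443 0.1443] 90.57636569692293 0.03115564702965114 [-11.0292  -0.2616  19.3357] [-0.2313  1.9026 -0.0072]
top face 251 [-0.0052 -0.0211 -1.3832]
top (-100, -60) in 83 [-1.7  2.  14.3] walls 64 [[-24.7, 12.3], [4.3, 14.5], [25.2, 17.2]]
top (-60, -40) in 44 [-3.3 -1.1  1.4] walls 11 [[-24.9, 12.5], [-20.3, 13.8], [26.7, 20.8]]
top (-40, -20) in 57 [-0.2  2.3 19.3] walls 23 [[-18.8, 12.5], [-17.1, 22.5], [13.0, 27.8]]
top (-20, 0) in 53 [-0.   2.5 14.8] walls 19 [[-18.8, 14.9], [10.6, 23.0], [12.8, 28.1]]
top (0, 20) in 58 [-0.5  2.5 19.3] walls 19 [[-19.3, 14.1], [-16.9, 22.4], [11.6, 27.7]]
top (60, 80) in 0  walls 0 
top (80, 100) in 7 [-1.9 -0.9  1.8] walls 5 [[-19.2, 23.8], [-19.1, 23.8], [-18.5, 26.8]]
top (100, 115) in 21 [0.2 1.9 4.2] walls 8 [[-19.5, 19.7], [-19.0, 22.0], [-16.9, 24.6]]
top (115, 130) in 15 [-0.3  1.4  3. ] walls 2 
side face 164 [ 0.0033 -0.0861 -3.1416]
side (-100, -60) in 58 [-4.8  3.1 17. ] walls 57 [[-25.1, 12.3], [-0.8, 15.6], [24.3, 20.4]]
side (-60, -40) in 27 [-1.4  1.4  4.7] walls 11 [[-25.7, 12.9], [11.0, 15.5], [23.0, 25.2]]
side (-40, -20) in 33 [ 0.7  5.4 23. ] walls 29 [[-20.7, 12.8], [8.9, 20.7], [13.2, 27.8]]
side (-20, 0) in 26 [ 0.9  8.5 25.5] walls 25 [[-20.0, 12.8], [6.5, 20.5], [12.6, 28.0]]
side (0, 20) in 27 [ 1.2  5.6 21.1] walls 28 [[-20.6, 12.8], [9.1, 20.4], [13.2, 28.3]]
side (60, 80) in 4 [ 8.4 14.9 18.6] walls 5 [[8.7, 13.8], [10.0, 19.3], [14.0, 25.1]]
side (80, 100) in 0  walls 0 
side (100, 115) in 1  walls 0 
side (115, 130) in 0  walls 0
```

View pics/side10z.png

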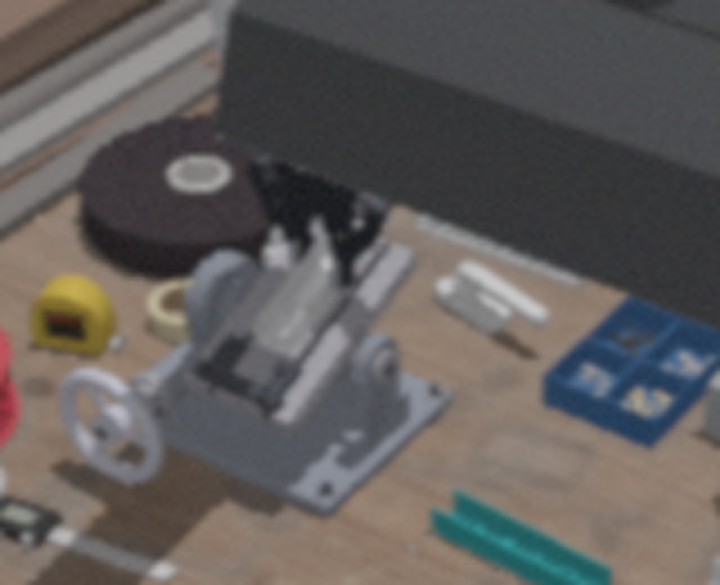

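Call:
carry_out(commands="1 0 0 -0.018 0; 1 0.012 0 -0.018 0; 1 0.012 -0.02 -0.011 0; 1 0.012 -0.05 0 0; 1 0.012 -0.08 0.011 0; 1 0.012 -0.11 0.022 0; 1 0.012 -0.13 0.029 0; 1 0.012 -0.13 0.029 0")

```text
clock: 17.9
eef_pos: [0.5953, 0.1464, 0.135]
tool_rot: [[-0.01, 1.0, -0.001], [1.0, 0.01, 0.0], [0.0, -0.001, -1.0]]
contact_force: [-0.8, -0.2, 5.1]
gripper_width: 0.0313
```

```bash
python3 m.py 11
```

```text
18.0 [0.5953 0.1465 0.135 ] 90.59072341156327 0.031035222908701823 [-1.9916 -0.0741  5.3757] [ 0.1149 -0.0363  0.0548]
top face 253 [-0.004  -0.0441 -2.0828]
top (-100, -60) in 80 [-0.9  4.5 15.6] walls 74 [[-24.9, 12.4], [-1.1, 14.5], [25.4, 23.0]]
top (-60, -40) in 42 [-0.9  1.2  4. ] walls 28 [[-25.4, 12.9], [13.3, 20.4], [22.8, 27.2]]
top (-40, -20) in 39 [-0.8  2.4  4.5] walls 18 [[-16.5, 15.7], [-13.9, 23.3], [14.2, 27.2]]
top (-20, 0) in 41 [-0.4  2.   4.5] walls 21 [[-17.3, 13.4], [-15.0, 20.2], [14.6, 28.3]]
top (0, 20) in 3  walls 5 [[-25.0, 24.1], [-20.2, 29.5], [-16.2, 30.8]]
top (60, 80) in 23 [-1.8  0.8  3.7] walls 11 [[-16.8, 15.7], [-16.4, 21.6], [-14.4, 26.5]]
top (80, 100) in 44 [-2.9  0.3  3.6] walls 7 [[-16.9, 13.2], [-15.9, 20.7], [-14.5, 26.8]]
top (100, 115) in 0  walls 0 
top (115, 130) in 0  walls 0 
side face 165 [-0.0006 -0.0437 -1.3815]
side (-100, -60) in 64 [-6.4  4.8 15.4] walls 70 [[-24.9, 12.3], [8.8, 15.5], [25.4, 24.3]]
side (-60, -40) in 17 [-0.3  4.  22.3] walls 32 [[-20.5, 13.3], [-4.3, 22.6], [15.5, 28.5]]
side (-40, -20) in 16 [ 1.1  6.3 18.7] walls 25 [[-19.9, 14.8], [11.1, 22.5], [15.0, 27.7]]
side (-20, 0) in 16 [ 0.1  4.6 21. ] walls 26 [[-19.7, 12.2], [-12.9, 18.3], [14.7, 28.4]]
side (0, 20) in 19 [ 1.8  5.9 23.4] walls 43 [[-27.2, 17.8], [11.1, 25.8], [20.5, 35.3]]
side (60, 80) in 1  walls 0 
side (80, 100) in 0  walls 2 
side (100, 115) in 0  walls 0 
side (115, 130) in 0  walls 0
```

View pics/side11z.png

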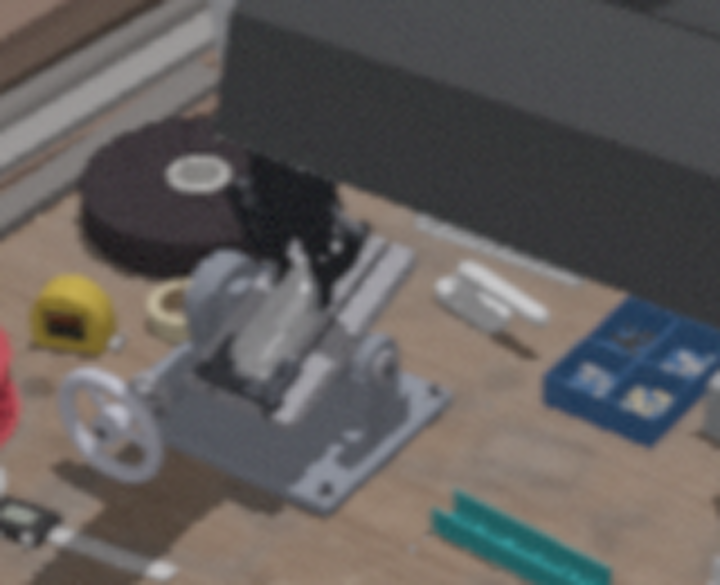

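View pics/top11z.png

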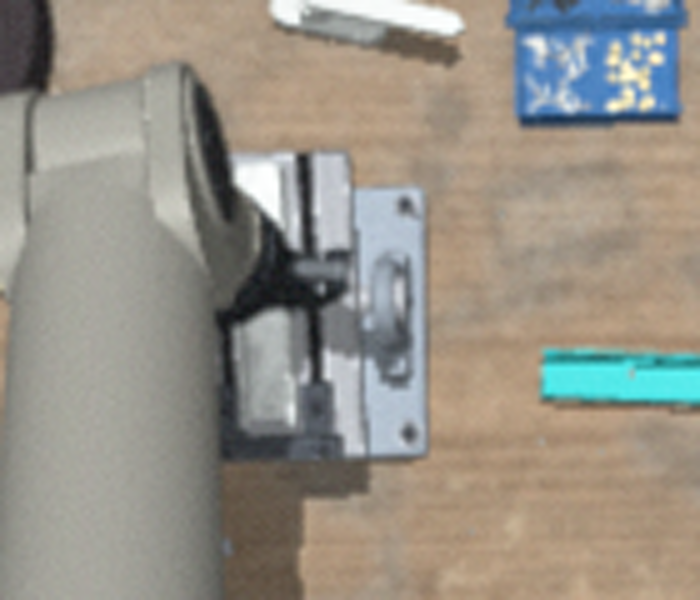

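Call:
carry_out(commands="1 0 -0.01 0.004 0; 1 0 -0.02 0.007 0; 1 0 -0.03 0.011 0; 1 0 -0.04 0.015 0; 1 0 -0.048 0.018 0; 1 0 -0.054 0.02 0; 1 0 -0.058 0.021 0; 1 0 -0.058 0.021 0")

```text
clock: 19.0
eef_pos: [0.5849, 0.1461, 0.1313]
tool_rot: [[-0.01, 1.0, 0.001], [1.0, 0.01, 0.001], [0.001, 0.001, -1.0]]
contact_force: [1.0, 0.7, 6.1]
gripper_width: 0.031
```

```bash
python3 m.py 12
```

```text
19.1 [0.585  0.1461 0.1313] 90.57064233852579 0.03108792195298479 [ 0.2718 -0.1589  6.0289] [ 0.071  -0.3248  0.0049]
top face 257 [-0.005  -0.0073 -0.8519]
top (-100, -60) in 80 [ 0.   4.  14.5] walls 79 [[-24.4, 12.7], [-2.1, 14.7], [24.7, 26.8]]
top (-60, -40) in 42 [-1.2  1.4  3.9] walls 27 [[-24.1, 12.6], [13.3, 19.2], [25.5, 26.9]]
top (-40, -20) in 44 [-0.8  2.2  4.2] walls 18 [[-16.6, 14.5], [-0.3, 22.2], [14.0, 27.8]]
top (-20, 0) in 12 [-0.9  2.9  3.7] walls 12 [[-24.2, 14.1], [-16.6, 21.0], [-2.2, 27.5]]
top (0, 20) in 0  walls 0 
top (60, 80) in 43 [-1.7  1.9  5. ] walls 9 [[-17.1, 18.9], [-16.5, 22.8], [-14.6, 24.8]]
top (80, 100) in 47 [-3.4 -1.1  2. ] walls 1 
top (100, 115) in 0  walls 0 
top (115, 130) in 0  walls 0 
side face 178 [-0.0014 -0.0309 -1.0392]
side (-100, -60) in 55 [-8.6  4.8 18.8] walls 73 [[-19.9, 12.7], [5.1, 15.9], [25.7, 27.7]]
side (-60, -40) in 13 [-0.6  3.6 16.8] walls 33 [[-24.8, 12.4], [-15.2, 20.1], [15.2, 30.4]]
side (-40, -20) in 16 [ 2.3  7.3 11.3] walls 26 [[-18.0, 12.9], [-14.7, 20.9], [16.6, 29.8]]
side (-20, 0) in 22 [ 2.3  6.4 22. ] walls 43 [[-25.9, 15.6], [8.9, 23.5], [25.5, 35.5]]
side (0, 20) in 9 [ 1.2  5.1 25.6] walls 26 [[-27.7, 13.7], [13.4, 25.9], [18.0, 33.6]]
side (60, 80) in 0  walls 2 
side (80, 100) in 4 [0.6 1.6 9.1] walls 1 
side (100, 115) in 0  walls 0 
side (115, 130) in 0  walls 0
```

View pics/top12z.png

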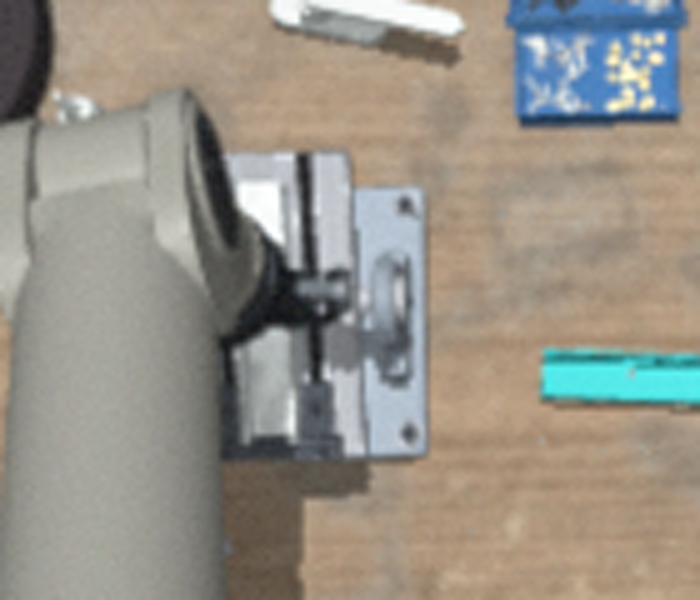

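Call:
carry_out(commands="1 0 -0.005 0.003 0; 1 0 -0.01 0.006 0; 1 0 -0.015 0.009 0; 1 0 -0.02 0.012 0; 1 0 -0.02 0.012 0; 1 0 -0.02 0.012 0; 1 0 -0.02 0.012 0; 1 0 -0.02 0.012 0")

```text
clock: 20.1
eef_pos: [0.5844, 0.1461, 0.131]
tool_rot: [[-0.01, 1.0, 0.009], [1.0, 0.01, 0.002], [0.002, 0.009, -1.0]]
contact_force: [4.0, 0.7, 10.8]
gripper_width: 0.0307
```

```bash
python3 m.py 13
```

```text
20.2 [0.5844 0.1462 0.131 ] 90.56200582208294 0.03123527279868538 [4.0766 0.0074 9.8237] [-0.0559 -0.8211  0.0223]
top face 252 [-0.0001  0.0086 -0.0286]
top (-100, -60) in 78 [ 0.5  4.5 15.3] walls 89 [[-25.5, 12.5], [0.2, 14.5], [25.6, 23.8]]
top (-60, -40) in 42 [-0.2  1.9  4.7] walls 30 [[-26.3, 12.4], [-1.4, 18.2], [22.3, 27.2]]
top (-40, -20) in 41 [-1.1  1.2  3.4] walls 18 [[-17.0, 12.5], [-0.6, 23.3], [13.7, 27.1]]
top (-20, 0) in 11 [-1.2  2.4  3.5] walls 10 [[-24.5, 13.7], [-16.6, 24.2], [-15.0, 27.1]]
top (0, 20) in 0  walls 0 
top (60, 80) in 46 [-1.6  1.5  3.6] walls 10 [[-16.9, 14.1], [-16.3, 21.9], [-14.3, 25.3]]
top (80, 100) in 48 [-3.5 -0.9  1.1] walls 0 
top (100, 115) in 0  walls 0 
top (115, 130) in 0  walls 0 
side face 165 [ 0.0038 -0.0727 -2.6029]
side (-100, -60) in 58 [-6.7  6.1 17.5] walls 79 [[-25.0, 12.4], [0.2, 16.5], [26.7, 26.9]]
side (-60, -40) in 18 [ 1.8  5.8 22.3] walls 33 [[-21.2, 12.4], [10.2, 21.9], [19.6, 28.3]]
side (-40, -20) in 21 [ 1.8  9.1 26.3] walls 28 [[-18.5, 14.1], [9.3, 21.7], [14.2, 28.6]]
side (-20, 0) in 14 [-2.2  4.3 15. ] walls 39 [[-25.9, 14.7], [8.3, 21.2], [22.1, 35.0]]
side (0, 20) in 11 [-0.2  3.  17.4] walls 22 [[-26.6, 12.6], [13.0, 22.4], [17.7, 35.6]]
side (60, 80) in 1  walls 2 
side (80, 100) in 6 [-3.7 -0.5  3. ] walls 0 
side (100, 115) in 0  walls 0 
side (115, 130) in 0  walls 0
```

```bash
python3 - <<'E'
from tab import *
np.set_printoptions(precision=3,suppress=True)
p=np.load('pics/top13.npz')['p'];cv2.imwrite('pics/top13c.png',cv2.resize(cv2.cvtColor(p[155:230,160:210],cv2.COLOR_RGB2BGR),None,fx=8,fy=8,interpolation=cv2.INTER_NEAREST))
p=np.load('pics/side13.npz')['p'];cv2.imwrite('pics/side13c.png',cv2.resize(cv2.cvtColor(p[145:200,180:250],cv2.COLOR_RGB2BGR),None,fx=10,fy=10,interpolation=cv2.INTER_CUBIC))
n0=np.array([-.3405,-.0045,.940]);n0/=np.linalg.norm(n0)
ex=np.array([.9399,.0123,.3405]);ex-=n0*(ex@n0);ex/=np.linalg.norm(ex);ey=np.cross(n0,ex);seat=np.array([.591,.1462,.128])
c=camera_params('top');E=np.linalg.inv(c['extrinsics'])
def proj(P): q=E[:3,:3]@P+E[:3,3]; return np.array([c['fx']*q[0]/q[2]+c['cx'],c['fy']*q[1]/q[2]+c['cy']])
for nm,x,y,z in(('ch upper end web R',80,-16,2),('upper top R',80,-16,26),('table end',97,-55,0),('table end R near',97,-30,0),('ch low end R top',-80,-16,26),('low web',-80,-14,2),('low web L',-80,10,2),('stop edge top',-80,-30,14),('guide end R',-46,-25,11)):
    q=proj(seat+ex*x/1e3+ey*y/1e3+n0*z/1e3);print(nm,q,(q-[160,155]+.5)*8)
E
```

```text
ch upper end web R [186.599 166.422] [216.795  95.376]
upper top R [185.243 167.358] [205.943 102.863]
table end [199.008 160.496] [316.067  47.97 ]
table end R near [190.898 160.725] [251.183  49.801]
ch low end R top [188.593 218.549] [232.748 512.394]
low web [189.211 216.586] [237.691 496.688]
low web L [181.655 216.806] [177.244 498.449]
stop edge top [193.677 217.418] [273.417 503.345]
guide end R [191.571 206.725] [256.567 417.799]
```

View pics/top13c.png

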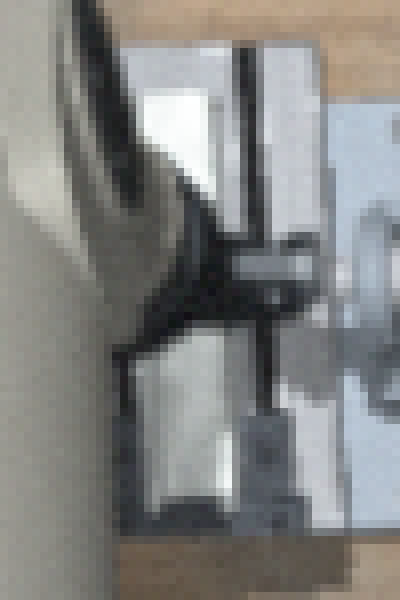

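View pics/side13c.png

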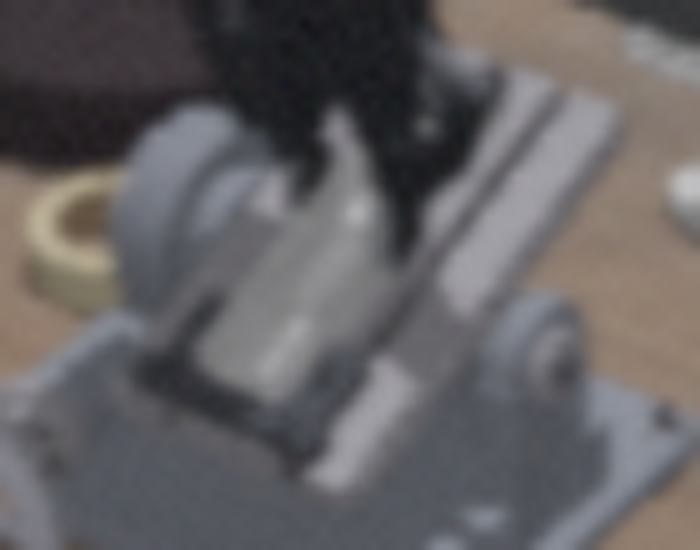

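Call:
carry_out(commands="1 0 0 0.002 0; 1 0 0 0.004 0; 1 0 0 0.006 0; 1 0 0 0.008 0; 1 0 0 0.008 0; 1 0 0 0.008 0; 1 0 0 0.008 0; 1 0 0 0.008 0", squeeze=40)

```text
clock: 21.2
eef_pos: [0.5844, 0.1462, 0.131]
tool_rot: [[-0.01, 1.0, 0.009], [1.0, 0.01, 0.002], [0.002, 0.009, -1.0]]
contact_force: [2.3, 0.1, 18.8]
gripper_width: 0.0313
```

```bash
python3 m.py 14 | head -14; python3 - <<'E'
from tab import *
np.set_printoptions(precision=4,suppress=True)
for t in('top13','top14'):
    W=cloud('top',np.load(f'pics/{t}.npz')['d']); analyse2(W,'top')
n0=np.array([-.3405,-.0045,.940]);n0/=np.linalg.norm(n0)
ex=np.array([.9399,.0123,.3405]);ex-=n0*(ex@n0);ex/=np.linalg.norm(ex);ey=np.cross(n0,ex);seat=np.array([.591,.1462,.128])
for t in('12','13','14'):
    W=cloud('top',np.load(f'pics/top{t}.npz')['d']);L=np.stack([(W-seat)@ex,(W-seat)@ey,(W-seat)@n0],-1)*1000
    w=(abs(L[...,1])<10)&(((L[...,0]>-75)&(L[...,0]<-15))|((L[...,0]>58)&(L[...,0]<76)))&(abs(L[...,2]-2)<5);Q=L[w]
    print(t,'web fit slope,height',len(Q),np.polyfit(Q[:,0],Q[:,2],1))
    f=(L[...,1]>-54)&(L[...,1]<-20)&(abs(L[...,0])<95)&(abs(L[...,2])<4);Q=L[f];print('face fit',len(Q),np.polyfit(Q[:,0],Q[:,2],1))
E
```

```text
21.3 [0.5844 0.1462 0.131 ] 90.55814950228637 0.031258151353525714 [ 2.3765 -0.4995 18.7427] [-0.2856 -0.0968  0.0339]
top face 254 [-0.0037  0.0054 -0.1277]
top (-100, -60) in 78 [ 0.1  4.  14.9] walls 82 [[-24.7, 12.4], [-1.1, 15.2], [25.9, 26.1]]
top (-60, -40) in 42 [-0.6  1.1  4.9] walls 28 [[-26.2, 12.5], [13.6, 18.7], [22.3, 28.7]]
top (-40, -20) in 42 [-0.2  2.   4.6] walls 17 [[-16.8, 16.7], [-14.2, 24.5], [13.9, 26.9]]
top (-20, 0) in 11 [0.  1.8 2.8] walls 10 [[-24.9, 15.6], [-16.5, 23.2], [-14.7, 28.4]]
top (0, 20) in 0  walls 0 
top (60, 80) in 46 [-0.7  1.5  4.3] walls 9 [[-17.3, 18.6], [-16.7, 23.7], [-14.8, 27.6]]
top (80, 100) in 48 [-3.9 -1.1  0.6] walls 0 
top (100, 115) in 0  walls 0 
top (115, 130) in 0  walls 0 
side face 162 [-0.0044 -0.0605 -2.235 ]
side (-100, -60) in 56 [-8.7  6.5 18.6] walls 73 [[-25.3, 12.9], [-8.7, 16.0], [22.8, 27.3]]
side (-60, -40) in 19 [ 0.8  3.7 18.2] walls 36 [[-23.1, 12.5], [10.4, 18.1], [26.4, 28.9]]
n [0.5625 0.066  0.8242] tilt 34.497359557896104 grad yaw -173.30791359864008 
rect ((16.819793701171875, 7.182456970214844), (350.
[... 389 characters left out ...]
 tilt 34.39881767115464 grad yaw -173.01942996179116 
rect ((19.348480224609375, 6.166786193847656), (349.6916198730469, 81.28447723388672), 11.983036041259766) centre [0.4778 0.1244 0.5867] 3623 [ 128  154   40  149 3938]
-80 [-37.8434   3.2217] | -60 [-32.9092   8.4321] | -40 [-29.5506  11.903 ] | -20 [-24.4478  14.832 ] | 0 [-21.3777  20.2428] | 20 [-16.4355  24.6689] | 40 [-12.0717  28.8318] | 60 [-8.0624 32.529 ] | 80 [-4.9504 37.0512] | 100 [ 1.3477 47.9212] | 
12 web fit slope,height 146 [0.     1.8166]
face fit 327 [-0.0038 -0.5443]
13 web fit slope,height 152 [-0.0025  1.4873]
face fit 319 [-0.0018 -0.3781]
14 web fit slope,height 153 [-0.0036  1.6547]
face fit 319 [-0.0019 -0.4156]
```

```bash
python3 - <<'E'
from plant import *
s=state();print(s['clock'],s['eef_pos'],s['contact_force'],s['gripper_width'])
print(finish_job())
E
```

```text
21.3 [0.5843947  0.14618584 0.13100099] [ 2.37651535 -0.49947994 18.74269336] 0.031258151353525714
the job is handed in; nothing more can be done
None
```

The table is at 20 degrees and the channel lies flush on it against the end stop, gripped and pressed. I handed the job in at 21.3 s; no verdict is reported.

**Table:** I cranked the handwheel in two pinch strokes, from about 9.3 degrees to 19.8 (top camera) and 20.0 (side camera). During the first stroke an opening finger pressed on something with about 16 N. I narrowed the opening and the force went away. After the channel was down, the face still measured within about 0.3 degrees of 20.

**Channel:** I gripped it at mid-length and lifted it. The tool cannot tilt, so I lowered the channel onto the slope and let it pivot in the pads until flush. Then I moved it about 2.4 mm sideways and slid it down between the guide blocks to the stop.

**Last checks:**

| Check | Reading |
|---|---|
| Channel web above the face | about 2.1 mm (it is 2 mm thick) |
| Channel slope against the face | within 0.002 rad |
| Gripper yaw against the table's | within about 0.2 degrees |
| Force square to the face | about 17 N (limit 40) |
| Force toward the stop | about 8.6 N |
| Grip setting | 40 N |

- **End-stop contact:** I judged this mainly by force. A commanded 4 mm further push moved the channel only 0.6 mm. The pictures agree, but only to about 2 mm.
- **Press force:** 17 N is within limits but firmer than a full mug's weight.
- **Side camera:** its depth was noisier than the top camera's and put the face about 2 mm lower. I relied on the top camera.
- **Final automatic tilt fit:** this picked up the arm instead of the table, so I set it aside in favour of the face-strip fit.
- **Bystanders:** I moved nothing else on purpose, but did not re-measure their positions.

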